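# Fetch an injector from the drawer and set it up in the assembly stand

### The arm

A 7-joint arm with a two-finger parallel gripper is mounted at the origin on the work surface. World frame = base frame: x ahead of the robot, y to its left, z up, the work surface at z = 0. Lengths are in m, angles in degrees, forces in N, time in s.
With the tool pointing down it reaches from about 0.425 to 1.025 m from the base axis. Payload 9.4 kg.
Tool frame: the origin (TCP) lies at the very end of the fingers, on their centre line; the grasp point (between the pads) lies 19 mm behind it; z points along the fingers, y is the line along which they close (so a half turn about z gives the same grasp; the last joint's range is limited). The gripper opens to 85 mm and grips with 20 to 120 N. Pads are 22 mm wide; open, the fingers measure 114 mm over their backs; the gripper's body (76 mm by 85 mm) begins 54 mm behind the grasp point. The pads swing forward as they close: fully open they stand 13 mm farther back than shut.
Start: joints at [-80.541, 34.337, -0.143, 91.639, 0.103, 54.024, -4.572], TCP at [0.174, 0.704, 0.231] pointing down, gripper open.
Joint ranges: [-147.43, 147.43], [-19.82, 112.94], [-74.19, 73.91], [6.32, 146.72], [-59.91, 239.91], [6.04, 106.73], [-150.56, 150.56]. Speed limits (degrees/s): [127.2, 127.2, 172.46, 172.46, 180, 180, 180].

### API

Orientations are given as [roll, pitch, yaw] about the fixed x, y, z axes, in that order (R = Rz(yaw) Ry(pitch) Rx(roll)).
In Python, from rig import robot gives the robot as it stands.
- The arm moves only by the tool play_rows, never from a script. Its argument "deltas" is one flat list of numbers, 7 for each row, row after row: the turn, a rotation vector about the tool's x, y, z in units of 0.5 rad (1.0 is 0.5 rad), then the shift along the tool's x, y, z in units of 100 mm (1.0 is 100 mm), then the closure, from -1 (fully open) to 1 (shut). A call has 1 to 12 rows; each row shifts and turns the commanded pose from where the row before left it, along the tool's axes as they then stand; what a row does not reach is not made up. A row lasts 1/8 s, in which the tool goes at most 62.5 mm and 10.7 degrees, less where a joint would pass 70% of its speed; a pose out of reach is approached as far as the arm can. A call with a number of a shift or a turn outside -1 to 1 is refused whole. A call with a gripper value outside its range is refused whole. The fingers move at their own pace and stop on an object; "force" is the grip in N (left out, the last holds). Time passes only in rows, so rows that do not move let the fingers close. It gives the time, the measured TCP pose, the force, the opening and the grip force at its end, in the units of the state.
- robot.read_state(): the state, without advancing time (a new reading comes with each control period).
- robot.grab_frame(name): name is "scene" or "top" or "wrist"; returns (picture, depth): 480x640x3 uint8, blue, green, red; 480x640 float32, m along the optical axis (not along the pixel's ray), 0 where there is no reading.
- robot.camera_params(name): a dict with "mtx" (3x3 intrinsics, pixels), "R" (3x3) and "t" (3): a world point X has camera coordinates R X + t; the wrist camera has in their place "hand_eye" (4x4, takes a point from camera to tool coordinates, whose origin is the TCP and whose axes are the flange's). Camera axes: x right, y down, z forward; pixel columns grow to the right and rows downward; lengths in m; the calibration is good to about 2 mm. The wrist camera is an equidistant fisheye: a pixel r from the principal point sees the ray r / f radians off the axis. A picture is of the moment at which its call begins: read the wrist's pose just before it. camera_params takes no time and is no camera call.
- robot.hand_in(): hands the job in; it is judged then, once.
Trained networks look in the newest picture that a camera, given by its name, has taken for a name from the list of things; names that differ only in an ending like _2 or _b are one class to them, and where a whole thing is asked for, a point or a joint stands for the part that bears it (a point fixed in the world has none). Each returns a list of dicts, best first, with "score" (0 to 1); they miss things now and then, are a little off and sometimes report something else, mostly with a low value. They report only what shows in the picture. A call takes as long as a camera call.
- robot.boxes_of(camera, label): "position" ([column, row] in pixels, amid what is visible of it).
The state is a dict: "time_s": time; "joint_pos": joint angles; "dq": joint speeds; "tau": joint torques, N m; "ee_pos": TCP position; "orientation": TCP orientation; "force": force on the tool from outside, world axes, zero at the start; "moment": the same for the moment, N m; "gripper_width": opening from 0.0 (shut) to 1.0 (fully open); "grip_force": force on a finger pad.
Only numpy, scipy, OpenCV 4.12 (cv2) and the standard library are available. Lean on these libraries where they do the work, as an engineer would, in place of code of your own. Each camera call takes 0.05 s, during which the arm holds its last target. There are 200 camera calls.

### The job

Pull the top drawer of the small chest all the way out to its stop, take out the fuel injector, and lay it (without dropping it) in the two V saddles of the assembly stand, plug socket up and nozzle towards the end plate. Push the sliding carriage up by its knob until its pad bears on the injector's head and the nozzle tip sits against the end plate, and push the drawer fully shut. Leave the lower drawer, the wrench, the jar and the parts case as they are.

Things in the scene. Friction and masses are not known exactly. Their poses are not given: they have to be found in the camera images.
- chest_drawer0_handle (a point): Middle of the top drawer's handle, on its axis: a level steel bar 11 mm thick, 120 mm long, 35 mm in front of the blue drawer front, 132 mm above the table, 38 mm below the top of the grey chest (223 mm deep, 260 wide, top 170 mm above the table). Moves with the drawer. x points into the chest (the drawer opens along -x), y along the bar, z up.
- chest_drawer0 (a joint): How far the top drawer is out: 0 shut, 0.152 m at its stop. Inside 178 mm deep, 218 wide; floor 34 mm below the handle's axis; side walls rise 50 mm, front panel 61 mm above the floor. The front panel's inner face is 56 mm behind the handle's axis; at the stop the first 146 mm of the inside are clear of the chest's top.
- chest_drawer1 (a joint): How far the lower drawer, of the same looks, is out: 0 shut. To be left shut.
- injector: The fuel injector, the one loose thing in the top drawer, lying on its flat underside, 175 mm long along its y axis, about 0.35 kg. Origin at the middle of the underside of its steel octagon body, which is 30 mm across flats and runs from y = -50 to +50 mm; two of its flats stand upright, at x = -15 and +15 mm. z up.
- injector_mid (a point): The injector's axis at the middle of its octagon body, 15 mm above the underside; axes as the injector's.
- injector_head (a point): Middle of the flat end of the injector's head, y = +80 mm on its axis. The head is dark, round, 29 mm thick, from y = 50 to 80 mm, with a black plug socket 16 x 18 mm on top at y = 57 to 75 mm, rising to 45 mm above the injector's underside.
- injector_tip (a point): The injector's nozzle tip, y = -95 mm on its axis. The nozzle is 12 mm thick, 20 mm long; between it and the octagon body is a brass nut 23 mm thick, 25 mm long.
- cradle (a point): On the axis of a part lying in the stand's two V saddles, midway between them, 58 mm above the table: injector_mid belongs here. y runs along the Vs towards the carriage, z up. Saddles: 90 degree Vs, 14 mm thick along y, at y = -34 and +34 mm (54 mm clear between them); lips 3 to 8 mm above the axis, 48 mm apart.
- stand: Assembly stand, fixed to the table; origin under the middle of its aluminium base (90 x 320 x 15 mm), y along it towards the carriage. The dark end plate is 50 mm wide, 85 mm high; its face, 95 mm from the cradle point on the -y side, is where a seated injector's tip touches: lay the injector some 8 mm nearer the carriage, the carriage then pushes it home.
- carriage_pad (a point): Middle of the face of the carriage's round pad (28 mm), which faces the injector's head, 58 mm above the table; moves with the carriage; axes as the stand's.
- carriage_knob (a point): Grip point of the upright black knob on the grey carriage: a cylinder 26 mm thick from 75 to 117 mm above the table; the point is on its axis, 100 mm above the table, 28 mm behind the pad's face. The carriage block is 60 x 40 mm, its top 75 mm above the table.
- carriage (a joint): How far the carriage is slid towards the saddles (along the stand's -y): 0 at the far end, about 0.070 m when the pad touches an injector that is fully home, at most 0.085 m. It stays where it is left and takes about 2 N to slide.
- wrench: Bystander: steel wrench, 170 mm long, lying on the chest.
- jar: Bystander: grey jar, 60 mm thick, 85 mm tall, on the table behind the stand.
- case: Bystander: flat blue parts case, 80 x 110 x 39 mm, on the table behind the stand.
- plinth: The chest's thin black foot plate, fixed to the table, with the chest on it. Its origin lies on the table top in front of the chest, 30 mm in front of the handle's place when the drawer is shut; x towards the chest, z up.

How it is judged:
By the outcome, as a careful person would: the job done as asked, in the order asked, and still so for the second after the job is handed in, with the robot touching nothing.
It also fails if it takes over 64 s, if anything falls off the work surface, if the arm or the gripper's body presses on something with over 40 N, if the wrist force passes 120 N, or if a joint passes its speed limit or range.

## Working session

There is one attempt and no reset: what is moved stays moved. The work goes in short steps, Python scripts to look and compute and a tool call to move; the robot and the scene stay as the last step left them, time stands still between calls to the robot, and variables do not carry over. Pictures are saved under pics/ and viewed, at most 10 in all, crops included, and the job is handed in when it is done.

Besides the shell and the picture viewer there is one more tool, called by a JSON object that holds its "method" and its "body", one argument or row to a line. play_rows: Moves the arm, as the interface text tells. Its arguments: {"type":"object","properties":{"deltas":{"type":"array"},"force":{"type":"number"}},"required":["deltas"]}

```bash
ls; mkdir -p pics; python3 - <<'E'
from rig import robot
import cv2,numpy as np
s=robot.read_state();print({k:np.round(v,3).tolist() for k,v in s.items()})
ims=[]
for n in ("scene","top"):
    im,d=robot.grab_frame(n);np.savez(f"/tmp/{n}.npz",im=im,d=d)
    p=robot.camera_params(n);print(n,np.round(p["mtx"],1).tolist(),np.round(p["R"],3).tolist(),np.round(p["t"],3).tolist())
    cv2.imwrite(f"pics/{n}0.png",im)
    for l in ["chest_drawer0_handle","stand","carriage_knob","carriage_pad","plinth","injector","jar","case","wrench"]:
        print(n,l,[(np.round(b["position"]).tolist(),round(b["score"],2)) for b in robot.boxes_of(n,l)][:3])
E
```

```text
pics
{'time_s': 0.0, 'joint_pos': [-80.541, 34.387, -0.148, 91.681, 0.103, 54.026, -4.574], 'dq': [-0.054, -0.037, -0.141, -0.042, -0.178, -0.053, 0.027], 'tau': [-0.0, -77.648, 1.565, -25.801, 0.012, 0.009, 0.0], 'ee_pos': [0.173, 0.703, 0.23], 'orientation': [-179.907, 0.007, 166.15], 'force': [-0.324, 0.533, -0.604], 'moment': [0.028, 0.01, -0.07], 'grip_force': 0.0, 'gripper_width': 0.996}
scene [[557.5, 0.0, 319.6], [0.0, 557.5, 242.0], [0.0, 0.0, 1.0]] [[0.019, 1.0, 0.012], [0.63, -0.002, -0.777], [-0.777, 0.022, -0.63]] [-0.03, -0.285, 1.639]
scene chest_drawer0_handle [([204.0, 225.0], 0.9), ([190.0, 272.0], 0.64)]
scene stand [([410.0, 259.0], 0.7)]
scene carriage_knob [([462.0, 243.0], 0.73)]
scene carriage_pad [([461.0, 240.0], 0.62)]
scene plinth [([189.0, 302.0], 0.9)]
scene injector []
scene jar [([398.0, 317.0], 0.78)]
scene case [([457.0, 320.0], 0.75), ([206.0, 223.0], 0.53)]
scene wrench [([192.0, 272.0], 0.64)]
top [[493.1, 0.0, 315.3], [0.0, 493.1, 239.8], [0.0, 0.0, 1.0]] [[0.02, -1.0, -0.015], [-0.996, -0.018, -0.093], [0.092, 0.017, -0.996]] [0.031, 0.644, 1.145]
top chest_drawer0_handle [([438.0, 259.0], 0.74)]
top stand [([245.0, 285.0], 0.62)]
top carriage_knob [([192.0, 291.0], 0.78)]
top carriage_pad [([194.0, 291.0], 0.94)]
top plinth [([441.0, 211.0], 0.87)]
top injector []
top jar [([266.0, 206.0], 0.74)]
top case [([219.0, 207.0], 0.64), ([245.0, 287.0], 0.2)]
top wrench [([433.0, 198.0], 0.89)]
```

View both.

View pics/top0.png

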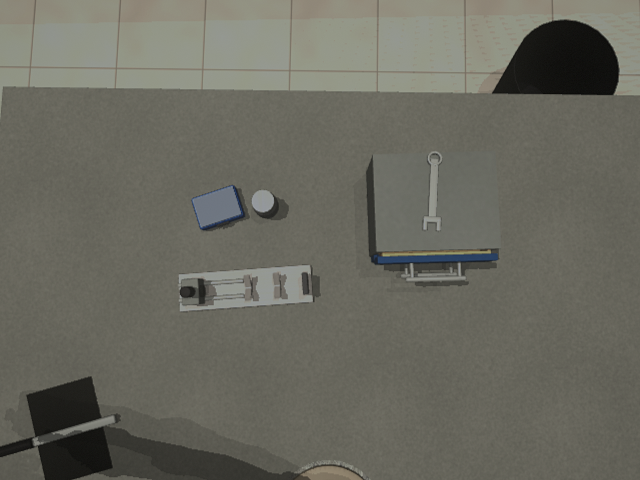

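View pics/scene0.png

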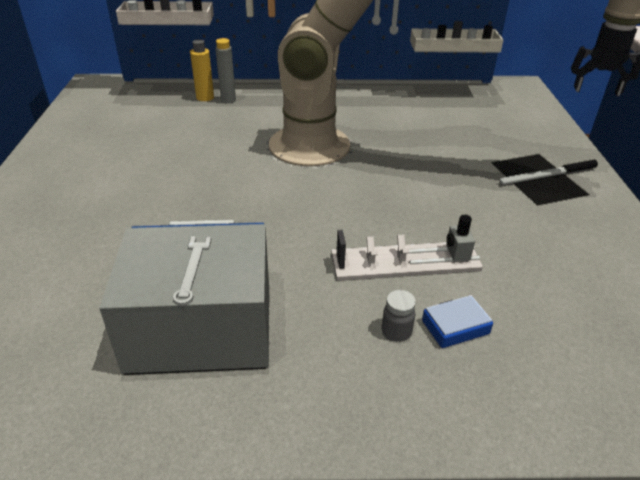

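```bash
cat > h.py <<'E'
import numpy as np,cv2
def cloud(p,d):
    v,u=np.mgrid[:480,:640]; K=p["mtx"]
    P=np.stack([(u-K[0][2])/K[0][0]*d,(v-K[1][2])/K[1][1]*d,d],-1)
    return (P-np.array(p["t"]))@np.array(p["R"])
def rect(W,m):
    r=cv2.minAreaRect((W[m][:,:2]*1000).astype(np.float32)); return np.round(r[0],1),np.round(r[1],1),round(r[2],2)
E
python3 - <<'E'
from rig import robot
from h import *
for n in("top","scene"):
    z=np.load(f"/tmp/{n}.npz");p=robot.camera_params(n);W=cloud(p,z["d"]);ok=z["d"]>0
    x,y,h=W[...,0],W[...,1],W[...,2]
    print(n,"table z",np.median(h[ok&(abs(h)<.03)]))
    if n=="top":
        v,u=np.mgrid[:480,:640]
        C=(u>360)&(u<510)&(v>145)&(v<300); S=(u>170)&(u<325)&(v>255)&(v<315)
    else:
        v,u=np.mgrid[:480,:640]
        C=(u>100)&(u<275)&(v>210)&(v<370); S=(u>325)&(u<490)&(v>210)&(v<280)
    print("chesttop",rect(W,ok&C&(abs(h-.170)<.006)),np.median(h[C&(abs(h-.17)<.01)]))
    print("handle",rect(W,ok&C&(abs(h-.132)<.010)&(y>-.5)) ) 
    print("base",rect(W,ok&S&(abs(h-.015)<.005)))
    print("knob",rect(W,ok&S&(abs(h-.115)<.006)), "carr",rect(W,ok&S&(abs(h-.075)<.004)),"endpl",rect(W,ok&S&(abs(h-.085)<.004)&(y<.2)))
    if n=="top":
        for r in range(240,290,3): print(r,[ (u0,)+tuple(np.round(W[r,u0]*1000).astype(int)) for u0 in (385,415,435,455,465,490)])
E
```

```text
top table z -0.00031166235365718225
chesttop (array([ 718.8, -212. ]), array([209.1, 261.4]), 2.59) 0.1695538411894755
handle (array([ 642.5, -163.9]), array([343.8, 176.8]), 53.91)
base (array([526.9, 210.1]), array([ 89.9, 320.2]), 5.3)
knob (array([515.7, 324.9]), array([24.1, 24.2]), 0.78) carr (array([519.7, 202.1]), array([ 59. , 290.6]), 1.5) endpl (array([540.8,  64.8]), array([47.2, 11.4]), 1.36)
240 [(385, np.int64(632), np.int64(-105), np.int64(171)), (415, np.int64(633), np.int64(-167), np.int64(170)), (435, np.int64(634), np.int64(-209), np.int64(170)), (455, np.int64(635), np.int64(-250), np.int64(172)), (465, np.int64(635), np.int64(-271), np.int64(172)), (490, np.int64(636), np.int64(-323), np.int64(172))]
243 [(385, np.int64(626), np.int64(-105), np.int64(169)), (415, np.int64(627), np.int64(-168), np.int64(167)), (435, np.int64(628), np.int64(-211), np.int64(164)), (455, np.int64(628), np.int64(-250), np.int64(171)), (465, np.int64(629), np.int64(-272), np.int64(169)), (490, np.int64(630), np.int64(-324), np.int64(169))]
246 [(385, np.int64(620), np.int64(-105), np.
[... 4436 characters left out ...]
, np.int64(-127), np.int64(1)), (415, np.int64(533), np.int64(-199), np.int64(-1)), (435, np.int64(534), np.int64(-247), np.int64(3)), (455, np.int64(535), np.int64(-295), np.int64(-1)), (465, np.int64(536), np.int64(-320), np.int64(-2)), (490, np.int64(537), np.int64(-379), np.int64(0))]
scene table z 0.0010910732564737996
chesttop (array([ 716.5, -212.6]), array([214.2, 260.6]), 2.63) 0.1709424874871496
handle (array([ 686.3, -213.4]), array([275. , 260.1]), 2.45)
base (array([525.5, 209.4]), array([ 98.2, 321.3]), 5.45)
knob (array([515.5, 324.3]), array([25. , 24.6]), 12.63) carr (array([526.2, 201.2]), array([ 65. , 288.9]), 4.62) endpl (array([539.6,  63.4]), array([52.4, 12. ]), 4.78)
```

```bash
cat >> h.py <<'E'
from scipy.spatial.transform import Rotation as Rn
def plan(p,o,tp,to,n,shape=True):
    """print n rows (turn xyz, shift xyz) from pose (p,o) to (tp,to); eulers in degrees"""
    p=np.array(p,float);tp=np.array(tp,float);r=Rn.from_euler('xyz',o,degrees=True);rt=Rn.from_euler('xyz',to,degrees=True)
    w=(r.inv()*rt).as_rotvec(); print("turn deg",np.degrees(np.linalg.norm(w)).round(1),"dist",np.linalg.norm(tp-p).round(3))
    p0,r0=p,r
    for i in range(1,n+1):
        dr=(r.inv()*r0*Rn.from_rotvec(w*i/n)).as_rotvec()/.5; dr=np.round(dr,3)
        ds=np.round(r.inv().apply(p0+(tp-p0)*i/n-p)/.1,2)
        print(*dr.tolist(),*ds.tolist(),sep=", ")
        p=p+r.apply(ds*.1); r=r*Rn.from_rotvec(dr*.5)
E
python3 - <<'E'
from rig import robot
from h import *
print(np.round(robot.camera_params("wrist")["hand_eye"],3).tolist(),robot.camera_params("wrist")["mtx"])
s=robot.read_state()
plan(s["ee_pos"],s["orientation"],[.50,.17,.33],[180,0,95.3],12)
z=np.load("/tmp/top.npz");p=robot.camera_params("top");W=cloud(p,z["d"])
h=W[...,2];v,u=np.mgrid[:480,:640]
a=np.radians(5.3);L=(W[...,:2]-[.5269,.2101])@np.array([[np.cos(a),-np.sin(a)],[np.sin(a),np.cos(a)]])
S=(u>170)&(u<325)&(v>255)&(v<315)
for lo,hi in((.05,.07),(.078,.09),(.07,.078),(.105,.12)):
    m=S&(h>lo)&(h<hi); print(lo,np.histogram(L[m][:,1],bins=np.arange(-.17,.171,.01))[0])
C=(u>395)&(u<475)&(v>268)&(v<285)&(abs(h-.136)<.008)
ps=W[C]; print(len(ps),np.polyfit(ps[:,1],ps[:,0],1),ps.mean(0),ps[:,1].min(),ps[:,1].max(),ps[:,0].min(),ps[:,0].max())
E
```

```text
[[0.0, -0.95, -0.312, 0.08], [1.0, 0.0, -0.0, 0.0], [0.0, -0.312, 0.95, -0.141], [0.0, 0.0, 0.0, 1.0]] [[371.64829954   0.         317.84442656]
 [  0.         371.64829954 241.47625532]
 [  0.           0.           1.        ]]
turn deg 70.8 dist 0.634
0.0, 0.0, 0.206, -0.37, -0.37, -0.08
0.0, -0.0, 0.206, -0.41, -0.32, -0.08
0.0, -0.0, 0.206, -0.43, -0.29, -0.09
0.0, -0.0, 0.206, -0.47, -0.23, -0.08
0.0, -0.0, 0.206, -0.49, -0.19, -0.08
0.0, -0.0, 0.207, -0.5, -0.14, -0.08
0.0, -0.0, 0.206, -0.51, -0.08, -0.09
0.0, -0.0, 0.206, -0.52, -0.03, -0.08
0.0, -0.0, 0.206, -0.53, 0.02, -0.08
0.0, -0.0, 0.206, -0.51, 0.08, -0.08
0.0, -0.0, 0.206, -0.51, 0.13, -0.08
0.0, -0.0, 0.206, -0.49, 0.18, -0.09
0.05 [ 0  8  0  0  0  0  0  0 37 49  0  0  0  0  0 48 35  0  0  0  0  0  0  0
  0 24 60  3  2  1  1  0  0  0]
0.078 [ 0 20 92  0  0  0  0  0  0  0  0  0  0  0  0  0  0  0  0  0  0  0  0  0
  0  0  2 15  4  2  0  0  0  0]
0.07 [ 0  5  2  0  0  0  0  0  0  0  0  0  0  0  0  0  0  0  0  0  0  0  0  0
  0  6 51 96 68 58 41  0  0  0]
0.105 [ 0  0  0  0  0  0  0  0  0  0  0  0  0  0  0  0  0  0  0  0  0  0  0  0
  0  0  0 33 50 30  0  0  0  0]
363 [-0.03613518  0.54973926] [ 0.55757272 -0.21678221  0.13554128] -0.28258418748737724 -0.15490988774278933 0.5480257929722164 0.5759367364229561
```

{"method": "play_rows", "body": {
  "deltas": [0, 0, 0.206, -0.37, -0.37, -0.08, -1, 0, 0, 0.206, -0.41, -0.32, -0.08, -1, 0, 0, 0.206, -0.43, -0.29, -0.09, -1, 0, 0, 0.206, -0.47, -0.23, -0.08, -1, 0, 0, 0.206, -0.49, -0.19, -0.08, -1, 0, 0, 0.207, -0.5, -0.14, -0.08, -1, 0, 0, 0.206, -0.51, -0.08, -0.09, -1, 0, 0, 0.206, -0.52, -0.03, -0.08, -1, 0, 0, 0.206, -0.53, 0.02, -0.08, -1, 0, 0, 0.206, -0.51, 0.08, -0.08, -1, 0, 0, 0.206, -0.51, 0.13, -0.08, -1, 0, 0, 0.206, -0.49, 0.18, -0.09, -1]
}}

```text
time_s: 2.5
ee_pos: [0.5011, 0.1683, 0.3309]
orientation: [180.0, -0.0, 95.1]
force: [0.4, 0.5, -0.0]
gripper_width: 1.0
grip_force: 0.0
```

```bash
cat >> h.py <<'E'
def wrist(robot,name):
    s=robot.read_state(); im,d=robot.grab_frame("wrist"); p=robot.camera_params("wrist"); K=np.array(p["mtx"])
    v,u=np.mgrid[:480,:640]; a=(u-K[0,2])/K[0,0]; b=(v-K[1,2])/K[1,1]; th=np.hypot(a,b)+1e-9
    k=np.tan(np.minimum(th,1.5))/th; P=np.stack([a*k*d,b*k*d,d],-1)
    H=np.array(p["hand_eye"]); P=P@H[:3,:3].T+H[:3,3]
    W=Rn.from_euler('xyz',s["orientation"],degrees=True).apply(P.reshape(-1,3)).reshape(P.shape)+s["ee_pos"]
    W[(d<=0)|(th>1.4)]=np.nan
    cv2.imwrite(f"pics/{name}.png",im); np.savez(f"/tmp/{name}.npz",im=im,W=W)
    return s,im,W
E
python3 - <<'E'
from rig import robot
from h import *
s,im,W=wrist(robot,"w1"); h=W[...,2]
near=(abs(W[...,0]-.527)<.1)&(abs(W[...,1]-.21)<.2)
print("table",np.nanmedian(h[abs(h)<.02]))
print("base",rect(W,near&(abs(h-.015)<.004)))
a=np.radians(5.3);L=(W[...,:2]-[.5269,.2101])@np.array([[np.cos(a),-np.sin(a)],[np.sin(a),np.cos(a)]])
for lo,hi in((.055,.07),(.08,.09),(.072,.078),(.112,.12)):
    q=L[near&(h>lo)&(h<hi)]; print(lo,np.histogram(q[:,1],bins=np.arange(-.17,.171,.01))[0],np.percentile(q,[5,95],axis=0).round(4).tolist())
plan(s["ee_pos"],s["orientation"],[.557,-.218,.24],[180,0,92.6],8)
E
```

```text
table -0.000998470846752919
base (array([526.2, 210.3]), array([ 90.6, 319.7]), 5.29)
0.055 [  0   0   8 179   0   0   0   0  66 131   0   0   0   0   0 112  96   0
   0   0   0   0   0   0   0  41 189   0   0   0   2   0   0   0] [[-0.0283, -0.1396], [0.0263, 0.0975]]
0.08 [  0   8 346  34   0   0   0   0   0   0   0   0   0   0   0   0   0   0
   0   0   0   0   0   0   0   0   0  36  12   0   0   0   0   0] [[-0.0218, -0.1497], [0.0212, 0.107]]
0.072 [  0   0  19  87   0   0   0   0   0   0   0   0   0   0   0   0   0   0
   0   0   0   0   0   0   0   1 104 442 284 248 178   0   0   0] [[-0.0281, -0.139], [0.0266, 0.1337]]
0.112 [  0   0   0   0   0   0   0   0   0   0   0   0   0   0   0   0   0   0
   0   0   0   0   0   0   0   0   0 102 259 178   0   0   0   0] [[-0.0113, 0.1062], [0.0094, 0.1271]]
turn deg 2.5 dist 0.401
0.0, -0.0, 0.011, -0.49, 0.03, 0.11
0.0, -0.0, 0.011, -0.48, 0.03, 0.12
0.0, -0.0, 0.011, -0.49, 0.03, 0.11
0.001, -0.001, 0.011, -0.49, 0.03, 0.11
-0.0, 0.0, 0.011, -0.48, 0.04, 0.12
-0.0, 0.0, 0.011, -0.49, 0.04, 0.11
0.0, 0.0, 0.011, -0.49, 0.04, 0.11
0.0, -0.0, 0.011, -0.48, 0.05, 0.12
```

View pics/w1.png

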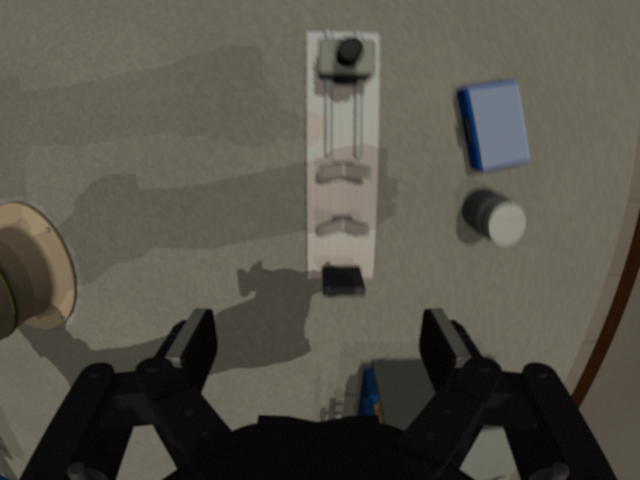

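{"method": "play_rows", "body": {
  "deltas": [0, 0, 0.011, -0.49, 0.03, 0.11, 0.4, 0, 0, 0.011, -0.48, 0.03, 0.12, 0.4, 0, 0, 0.011, -0.49, 0.03, 0.11, 0.4, 0, 0, 0.011, -0.49, 0.03, 0.11, 0.4, 0, 0, 0.011, -0.48, 0.04, 0.12, 0.4, 0, 0, 0.011, -0.49, 0.04, 0.11, 0.4, 0, 0, 0.011, -0.49, 0.04, 0.11, 0.4, 0, 0, 0.011, -0.48, 0.05, 0.12, 0.4]
}}

```text
time_s: 3.55
ee_pos: [0.5582, -0.2174, 0.2391]
orientation: [180.0, -0.0, 92.8]
force: [-0.0, 0.4, 0.8]
gripper_width: 0.301
grip_force: 0.0
```

```bash
python3 - <<'E'
from rig import robot
from h import *
s,im,W=wrist(robot,"w2"); h=W[...,2]
print(s["ee_pos"],s["orientation"],s["gripper_width"])
near=(abs(W[...,0]-.55)<.03)&(abs(W[...,1]+.218)<.08)
q=W[near&(abs(h-.135)<.008)&(W[...,0]<.57)]
print(len(q),np.polyfit(q[:,1],q[:,0],1),np.median(q,0),q.min(0),q.max(0),np.percentile(q[:,1],[1,99]),np.percentile(q[:,0],[5,95]))
t=(abs(h-.17)<.004)&(W[...,1]<-.09)&(W[...,1]>-.35)&(W[...,0]>.58)
print("top",rect(W,t))
# front edge of the chest top: min x per y-bin
for y in np.arange(-.32,-.09,.03):
    b=t&(abs(W[...,1]-y)<.004); f=(abs(h-.158)<.006)&(abs(W[...,1]-y)<.004)&(W[...,0]>.57)&(W[...,0]<.63)
    print(round(y,2), b.sum() and W[b][:,0].min().round(4), f.sum() and (W[f][:,0].min().round(4),W[f][:,0].max().round(4)))
E
```

```text
[ 0.55817043 -0.21739139  0.23907284] [ 1.79964798e+02 -4.52818479e-03  9.28052246e+01] 0.3011444334112211
3081 [-0.03359509  0.5489532 ] [ 0.55570459 -0.20747602  0.13515562] [ 0.54702602 -0.283486    0.12962418] [ 0.56999803 -0.15305594  0.13850705] [-0.2789266  -0.15487694] [0.54915869 0.56491794]
top (array([ 718.4, -213.5]), array([210.1, 256.5]), 2.57)
-0.32 0.707 0
-0.29 0.6219 0
-0.26 0.6158 (np.float64(0.6012), np.float64(0.6168))
-0.23 0.6143 (np.float64(0.5905), np.float64(0.6156))
-0.2 0.6132 (np.float64(0.5896), np.float64(0.614))
-0.17 0.6114 (np.float64(0.5876), np.float64(0.6123))
-0.14 0.61 (np.float64(0.5862), np.float64(0.6112))
-0.11 0.6088 (np.float64(0.5848), np.float64(0.6099))
```

View pics/w2.png

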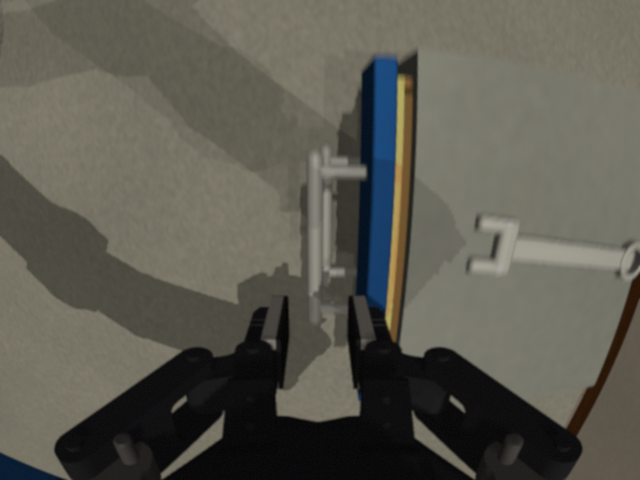

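{"method": "play_rows", "body": {
  "deltas": [0, 0, 0, 0, -0.03, 0.4, 0.4, 0, 0, 0, 0, 0, 0.4, 0.4, 0, 0, 0, 0, 0, 0.3, 0.4, 0, 0, 0, 0, 0, 0.16, 0.4, 0, 0, 0, 0, 0, 0, 1, 0, 0, 0, 0, 0, 0, 1, 0, 0, 0, 0, 0, 0, 1, 0, 0, 0, 0, 0, 0, 1],
  "force": 50
}}

```text
time_s: 4.6
ee_pos: [0.5552, -0.2163, 0.1138]
orientation: [179.9, 0.0, 92.8]
force: [0.1, -0.1, 5.1]
gripper_width: 0.105
grip_force: 49.2
```

{"method": "play_rows", "body": {
  "deltas": [0, 0, 0, 0, -0.05, 0, 1, 0, 0, 0, 0, -0.1, 0, 1, 0, 0, 0, 0, -0.15, 0, 1, 0, 0, 0, 0, -0.15, 0, 1, 0, 0, 0, 0, -0.15, 0, 1, 0, 0, 0, 0, -0.15, 0, 1, 0, 0, 0, 0, -0.15, 0, 1, 0, 0, 0, 0, -0.15, 0, 1, 0, 0, 0, 0, -0.1, 0, 1, 0, 0, 0, 0, -0.1, 0, 1, 0, 0, 0, 0, -0.05, 0, 1, 0, 0, 0, 0, 0, 0, 1]
}}

```text
time_s: 6.1
ee_pos: [0.4242, -0.2224, 0.1137]
orientation: [-180.0, -0.0, 92.8]
force: [-1.6, 1.4, 9.8]
gripper_width: 0.113
grip_force: 49.7
```

{"method": "play_rows", "body": {
  "deltas": [0, 0, 0, 0, -0.04, 0, 1, 0, 0, 0, 0, -0.04, 0, 1, 0, 0, 0, 0, -0.04, 0, 1, 0, 0, 0, 0, -0.02, 0, 1, 0, 0, 0, 0, -0.02, 0, 1, 0, 0, 0, 0, 0, 0, 1]
}}

```text
time_s: 6.85
ee_pos: [0.4126, -0.223, 0.1138]
orientation: [179.7, 0.1, 92.9]
force: [12.0, 4.7, -1.3]
gripper_width: 0.106
grip_force: 49.0
```

{"method": "play_rows", "body": {
  "deltas": [0, 0, 0, 0, -0.03, 0, 1, 0, 0, 0, 0, -0.02, 0, 1, 0, 0, 0, 0, 0, 0, 1]
}}

```text
time_s: 7.22
ee_pos: [0.4125, -0.2231, 0.1139]
orientation: [179.3, 0.2, 93.1]
force: [27.1, 7.3, -14.1]
gripper_width: 0.107
grip_force: 48.8
```

{"method": "play_rows", "body": {
  "deltas": [0, 0, 0, 0, 0.08, 0, 1, 0, 0, 0, 0, 0, 0, 1, 0, 0, 0, 0, 0, 0, 0.4, 0, 0, 0, 0, 0, 0, 0.4, 0, 0, 0, 0, 0, -0.2, 0.4, 0, 0, 0, 0, 0, -0.4, 0.4, 0, 0, 0, 0, 0, -0.5, 0.4, 0, 0, 0, 0, 0, -0.5, 0.4, 0, 0, 0, 0, 0.3, -0.5, 0.4, 0, 0, 0, 0, 0.4, -0.1, 0.4, 0, 0, 0, 0, 0.4, 0, 0.4, 0, 0, 0, 0, 0, 0, 0.4]
}}

```text
time_s: 8.72
ee_pos: [0.524, -0.2168, 0.3325]
orientation: [-180.0, 0.0, 92.9]
force: [-1.2, -0.2, -0.9]
gripper_width: 0.303
grip_force: 0.0
```

```bash
python3 - <<'E'
from rig import robot
from h import *
s,im,W=wrist(robot,"w3"); h=W[...,2]
print(s["ee_pos"],s["orientation"],s["gripper_width"])
for l in ("injector","injector_head","injector_tip","chest_drawer0_handle"):
    for b in robot.boxes_of("wrist",l)[:2]:
        u,v=np.round(b["position"]).astype(int); print(l,u,v,round(b["score"],2),W[v,u].round(4))
E
```

```text
[ 0.52400017 -0.21680366  0.33252787] [-1.79971337e+02  1.75246836e-02  9.29308411e+01] 0.30291686737918794
injector 349 202 0.56 [ 0.553  -0.2094  0.1266]
injector_head 346 201 0.81 [ 0.55   -0.2084  0.1277]
injector_tip 345 203 0.87 [ 0.5492 -0.2105  0.127 ]
injector_tip 526 221 0.53 [ 0.716  -0.2045  0.1761]
chest_drawer0_handle 315 196 0.79 [ 0.5203 -0.2112  0.0969]
```

View pics/w3.png

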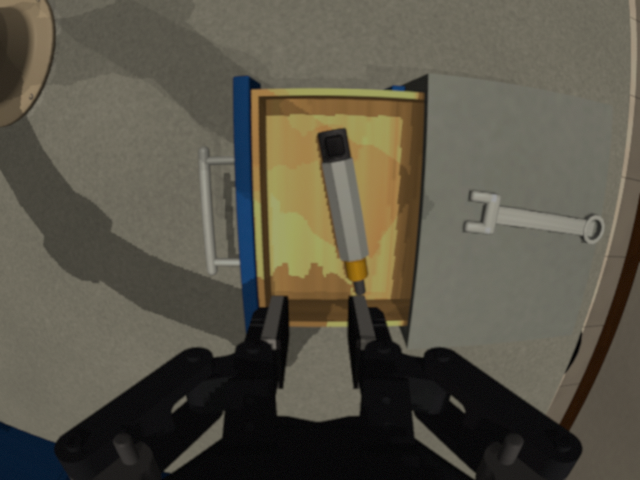

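```bash
python3 - <<'E'
from rig import robot
from h import *
z=np.load("/tmp/w3.npz");W=z["W"];h=W[...,2];v,u=np.mgrid[:480,:640]
R=(u>300)&(u<380)&(v>120)&(v<300)&(W[...,0]<.6)
print("floor",np.nanmedian(h[(u>275)&(u<310)&(v>130)&(v<250)]))
print("all",rect(W,R&(h>.107)&(h<.15)))
b=W[R&(h>.121)&(h<.133)]; 
m=R&(h>.1215)&(h<.133)
c,hw,a=rect(W,m);print("body+head",c,hw,a)
# body flat top: axis by PCA along the length bins
q=W[m&(v>165)&(v<255)]; f=np.polyfit(q[:,1],q[:,0],1); yaw=np.degrees(np.arctan(-f[0])); print("slope yaw",yaw,f,len(q))
d=np.array([-np.sin(np.radians(yaw)),np.cos(np.radians(yaw))]); 
allp=W[R&(h>.107)&(h<.15)][:,:2]; t=allp@d; 
print("ends",t.min(),t.max())
sock=W[R&(h>.136)&(h<.148)]; print("sock",np.median(sock,0),rect(W,R&(h>.136)&(h<.148)),(sock[:,:2]@d).min(),(sock[:,:2]@d).max())
n=np.array([d[1],-d[0]])
for t0 in np.arange(-.33,-.12,.01):
    s=W[R&(h>.104)&(h<.15)]; tt=s[:,:2]@d; k=s[abs(tt-t0)<.005]
    if len(k): w=k[:,:2]@n; print(round(t0,2),len(k),w.min().round(4),w.max().round(4),np.percentile(k[:,2],90).round(4))
E
```

```text
floor 0.09686226658713348
all (array([ 553.6, -226.5]), array([ 30.5, 174.5]), 14.17)
body+head [ 550.5 -216.9] [ 26.8 154.6] 12.58
slope yaw 13.659371650055766 [-0.24302262  0.49826773] 2117
ends -0.43803737155996786 -0.26348836963117134
sock [ 0.5356126  -0.15534865  0.14164464] (array([ 535.9, -155.5]), array([15.9, 18.4]), 13.91) -0.28682906941201225 -0.2684462464769915
-0.33 316 0.469 0.4995 0.1273
-0.32 317 0.4691 0.4992 0.1275
-0.31 313 0.4693 0.4989 0.1274
-0.3 326 0.4692 0.499 0.1275
-0.29 292 0.4701 0.4991 0.1399
-0.28 319 0.4695 0.499 0.1425
-0.27 335 0.4695 0.4982 0.142
-0.26 53 0.47 0.497 0.1254
```

{"method": "play_rows", "body": {
  "deltas": [0, 0, 0, -0.04, 0.27, 0, -0.3, 0, 0, -0.194, 0, 0, 0, -0.3, 0, 0, -0.193, 0, 0, 0, -0.3, 0, 0, 0, 0, 0, 0.5, -0.3, 0, 0, 0, 0, 0, 0.5, -0.3, 0, 0, 0, 0, 0, 0.5, -0.3, 0, 0, 0, 0, 0, 0.3, -0.3, 0, 0, 0, 0, 0, 0.2, -0.3, 0, 0, 0, 0, 0, 0.1, -0.3, 0, 0, 0, 0, 0, 0, -0.3]
}}

```text
time_s: 10.22
ee_pos: [0.5487, -0.2207, 0.1233]
orientation: [-180.0, -0.0, 103.8]
force: [0.2, 0.4, 0.8]
gripper_width: 0.65
grip_force: 0.0
```

{"method": "play_rows", "body": {
  "deltas": [0, 0, 0, 0.01, 0.03, 0.1, -0.3, 0, 0, 0, 0, 0, 0.08, -0.3, 0, 0, 0, 0, 0, 0.05, -0.3, 0, 0, 0, 0, 0, 0, -0.3, 0, 0, 0, 0, 0, 0, 0.2, 0, 0, 0, 0, 0, 0, 1, 0, 0, 0, 0, 0, 0, 1, 0, 0, 0, 0, 0, 0, 1],
  "force": 50
}}

```text
time_s: 11.22
ee_pos: [0.5523, -0.219, 0.1008]
orientation: [179.9, 0.0, 103.9]
force: [1.3, 0.0, 4.5]
gripper_width: 0.334
grip_force: 50.3
```

{"method": "play_rows", "body": {
  "deltas": [0, 0, 0, 0, 0, -0.1, 1, 0, 0, 0, 0, 0, -0.3, 1, 0, 0, 0, 0, 0, -0.5, 1, 0, 0, 0, 0, 0, -0.5, 1, 0, 0, 0, 0, 0, -0.3, 1, 0, 0, 0, 0, 0, 0, 1]
}}

```text
time_s: 11.98
ee_pos: [0.5522, -0.2191, 0.2725]
orientation: [179.8, 0.1, 103.9]
force: [0.7, -0.7, -3.7]
gripper_width: 0.341
grip_force: 50.2
```

```bash
python3 - <<'E'
from rig import robot
from h import *
s=robot.read_state(); print(s["ee_pos"],s["force"],s["moment"])
plan(s["ee_pos"],s["orientation"],[.530,.173,.20],[180,0,95.3],10)
E
```

```text
[ 0.55220242 -0.21914215  0.27251077] [ 0.66829431 -0.68350061 -3.65642973] [-0.00689637 -0.00731766 -0.01097881]
turn deg 8.6 dist 0.399
0.001, 0.0, 0.03, 0.39, 0.07, 0.07
0.0, 0.001, 0.03, 0.38, 0.07, 0.07
0.001, -0.0, 0.03, 0.39, 0.06, 0.08
0.001, 0.0, 0.03, 0.39, 0.05, 0.07
0.0, 0.0, 0.029, 0.39, 0.05, 0.07
0.001, 0.001, 0.03, 0.39, 0.05, 0.07
0.001, -0.0, 0.03, 0.39, 0.03, 0.08
0.001, 0.0, 0.03, 0.39, 0.04, 0.07
0.0, 0.0, 0.03, 0.4, 0.02, 0.07
0.001, 0.001, 0.03, 0.39, 0.02, 0.07
```

{"method": "play_rows", "body": {
  "deltas": [0, 0, 0.03, 0.39, 0.07, 0.07, 1, 0, 0, 0.03, 0.38, 0.07, 0.07, 1, 0, 0, 0.03, 0.39, 0.06, 0.08, 1, 0, 0, 0.03, 0.39, 0.05, 0.07, 1, 0, 0, 0.03, 0.39, 0.05, 0.07, 1, 0, 0, 0.03, 0.39, 0.05, 0.07, 1, 0, 0, 0.03, 0.39, 0.03, 0.08, 1, 0, 0, 0.03, 0.39, 0.04, 0.07, 1, 0, 0, 0.03, 0.4, 0.02, 0.07, 1, 0, 0, 0.03, 0.39, 0.02, 0.07, 1, 0, 0, 0, 0, 0, 0, 1]
}}

```text
time_s: 13.35
ee_pos: [0.5274, 0.1769, 0.1959]
orientation: [-179.8, 0.0, 95.6]
force: [-0.2, -0.7, -3.5]
gripper_width: 0.34
grip_force: 50.1
```

```bash
python3 - <<'E'
from rig import robot
from h import *
s,im,W=wrist(robot,"w4"); h=W[...,2]
print(s["ee_pos"],s["orientation"])
a=np.radians(5.3);L=(W[...,:2]-[.5307,.1649])@np.array([[np.cos(a),-np.sin(a)],[np.sin(a),np.cos(a)]])
# injector in cradle axes
z0=s["ee_pos"][2]-.0028
m=(abs(L[...,0])<.03)&(L[...,1]>0)&(L[...,1]<.12)&(h>z0+.012)&(h<z0+.06)
print("inj",rect(W,m),np.percentile(L[m],[1,99],axis=0).round(4).tolist(),np.median(h[m&(L[...,1]>.03)&(L[...,1]<.05)])-z0)
k=m&(h>z0+.036); print("sock",np.percentile(L[k],[2,50,98],axis=0).round(4).tolist())
v,u=np.mgrid[:480,:640]
near=(abs(L[...,0])<.035)&(L[...,1]>-.11)&(L[...,1]<.16)
for lo,hi in((.055,.072),(.072,.078),(.08,.09)):
    q=L[near&(h>lo)&(h<hi)]; 
    if len(q): print(lo,np.histogram(q[:,1],bins=np.arange(-.11,.161,.01))[0],np.percentile(q[:,0],[2,98]).round(4))
E
```

```text
[0.52737838 0.17690209 0.195945  ] [-1.79780488e+02  2.41461323e-02  9.55716299e+01]
inj (array([526.2, 210.6]), array([60. , 91.8]), 5.91) [[-0.0283, 0.0018], [0.0284, 0.0909]] 0.027873133851224557
sock [[-0.028, 0.0065], [-0.0018, 0.0254], [0.029, 0.0862]]
0.055 [  0   0   0   0   0   0   0   0   0   0   0   0   0   3   4   2   0   0
   0   0   0   0   0   0 367 429  17] [-0.0281  0.0282]
0.072 [  0   0   0   0   0   0   0   0   0   0   0   0   0   0   0   0   0   0
   0   0   0   0   0   0   3 804 782] [-0.0286  0.0278]
0.08 [ 0  0  0  0  0  0  0  0  0  0  0  0  0  0  0  0  0  0  0  0  0  0  0  0
  0 20 98] [-0.0122  0.0108]
```

View pics/w4.png

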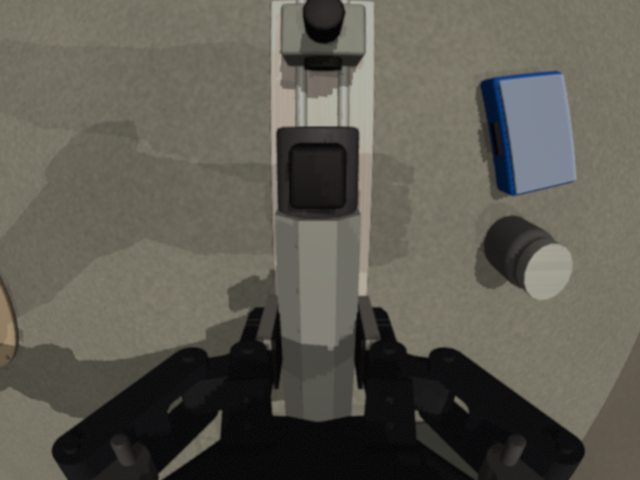

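```bash
python3 - <<'E'
from h import *
W=np.load("/tmp/w4.npz")["W"];h=W[...,2];v,u=np.mgrid[:480,:640]
a=np.radians(5.3);M=np.array([[np.cos(a),-np.sin(a)],[np.sin(a),np.cos(a)]])
L=(W[...,:2]-[.5307,.1649])@M
tcp=(np.array([.5274,.1769])-[.5307,.1649])@M; print("tcp in cradle",tcp.round(4))
R=(u>270)&(u<365)&(v>120)&(v<330)
z0=.1959-.0028
k=R&(h>z0+.038)&(h<z0+.06); print("sock",rect(W,k),np.percentile(L[k],[2,50,98],axis=0).round(4).tolist(),np.median(h[k])-z0)
b=R&(h>z0+.01)&(h<z0+.034)&(v>215)&(v<300); q=L[b]; print("body lat",np.percentile(q[:,0],[1,99]),rect(W,b))
hd=R&(h>z0+.012)&(v<230); print("head end y",np.percentile(L[hd][:,1],[98,99.5]))
for y0 in (.03,.04,.05): 
    t=b&(abs(L[...,1]-y0)<.004)&(abs(L[...,0]-tcp[0])<.004); print(y0,np.median(h[t])-z0)
pad=(u>300)&(u<345)&(v>50)&(v<72)&(h>.04)&(h<.074); print("pad y",np.percentile(L[pad][:,1],[2,50,98]) if pad.sum() else 0)
plan([.5274,.1769,.1959],[180,0,95.57],[.530,.1729,.1],[180,0,95.3],1)
E
```

```text
tcp in cradle [-0.0022  0.0123]
sock (array([520.7, 242.1]), array([16.2, 18.1]), 5.74) [[-0.0104, 0.0696], [-0.0029, 0.0783], [0.0047, 0.0867]] 0.04368382367686188
body lat [-0.01728712  0.01197059] (array([525.3, 208.3]), array([32.6, 39. ]), 5.44)
head end y [0.09119455 0.09170974]
0.03 0.028612725770872094
0.04 0.028897739651484178
0.05 0.02889191509473754
pad y [0.13434817 0.13924925 0.14482154]
turn deg 0.3 dist 0.096
0.0, -0.0, 0.009, -0.04, 0.02, 0.96
```

{"method": "play_rows", "body": {
  "deltas": [0, 0, 0.009, -0.04, 0.025, 0.3, 1, 0, 0, 0, 0, 0, 0.4, 1, 0, 0, 0, 0, 0, 0.3, 1, 0, 0, 0, 0, 0, 0.2, 1, 0, 0, 0, 0, 0, 0.1, 1, 0, 0, 0, 0, 0, 0, 1]
}}

```text
time_s: 14.15
ee_pos: [0.5319, 0.1688, 0.0678]
orientation: [-179.9, 0.0, 94.9]
force: [-0.7, -0.2, -3.6]
gripper_width: 0.338
grip_force: 50.0
```

{"method": "play_rows", "body": {
  "deltas": [0, 0, 0, 0, 0, 0, 1, 0, 0, 0, 0, 0, 0, 1]
}}

```text
time_s: 14.4
ee_pos: [0.5326, 0.17, 0.0691]
orientation: [179.9, -0.0, 95.0]
force: [-0.0, -0.2, -4.6]
gripper_width: 0.342
grip_force: 50.0
```

{"method": "play_rows", "body": {
  "deltas": [0, 0, -0.01, 0.03, -0.02, 0.06, 1, 0, 0, 0, 0, 0, 0.06, 1, 0, 0, 0, 0, 0, 0.05, 1, 0, 0, 0, 0, 0, 0, 1, 0, 0, 0, 0, 0, 0, 1]
}}

```text
time_s: 15.02
ee_pos: [0.53, 0.1725, 0.0512]
orientation: [-180.0, 0.0, 95.3]
force: [-0.7, -0.5, -2.8]
gripper_width: 0.337
grip_force: 50.1
```

{"method": "play_rows", "body": {
  "deltas": [0, 0, 0, 0, 0, 0.02, 1, 0, 0, 0, 0, 0, 0.02, 1, 0, 0, 0, 0, 0, 0.01, 1, 0, 0, 0, 0, 0, 0, 1, 0, 0, 0, 0, 0, 0, 1]
}}

```text
time_s: 15.65
ee_pos: [0.5299, 0.1727, 0.0463]
orientation: [180.0, -0.0, 95.3]
force: [-0.4, -0.3, -3.0]
gripper_width: 0.343
grip_force: 50.2
```

{"method": "play_rows", "body": {
  "deltas": [0, 0, 0, 0, 0, 0.01, 1, 0, 0, 0, 0, 0, 0.01, 1, 0, 0, 0, 0, 0, 0, 1]
}}

```text
time_s: 16.02
ee_pos: [0.5302, 0.1727, 0.0457]
orientation: [179.9, -0.1, 95.3]
force: [-3.4, -0.7, 15.8]
gripper_width: 0.341
grip_force: 52.5
```

{"method": "play_rows", "body": {
  "deltas": [0, 0, 0, 0, 0, -0.01, 1, 0, 0, 0, 0, 0, 0, 1, 0, 0, 0, 0, 0, 0, 0.1, 0, 0, 0, 0, 0, 0, -0.2, 0, 0, 0, 0, 0, 0, -0.2, 0, 0, 0, 0, 0, -0.1, -0.2, 0, 0, 0, 0, 0, -0.3, -0.2, 0, 0, 0, 0, 0, -0.5, -0.2, 0, 0, 0, 0, 0, -0.5, -0.2, 0, 0, 0, 0, 0, -0.4, -0.2, 0, 0, 0, 0, 0, 0, -0.2, 0, 0, 0, 0, 0, 0, -0.2]
}}

```text
time_s: 17.52
ee_pos: [0.5294, 0.1728, 0.2254]
orientation: [-180.0, -0.0, 95.3]
force: [0.1, -0.1, -0.7]
gripper_width: 0.597
grip_force: 0.0
```

```bash
python3 - <<'E'
from rig import robot
from h import *
s,im,W=wrist(robot,"w5"); h=W[...,2]
print(s["ee_pos"],s["orientation"])
a=np.radians(5.3);M=np.array([[np.cos(a),-np.sin(a)],[np.sin(a),np.cos(a)]]);L=(W[...,:2]-[.5307,.1649])@M
n=(abs(L[...,0])<.04)&(L[...,1]>-.1)&(L[...,1]<.1)
k=n&(h>.082)&(h<.095)&(L[...,1]>.04); print("sock",rect(W,k),np.percentile(L[k],[2,50,98],axis=0).round(4).tolist(),np.median(h[k]))
b=n&(h>.06)&(h<.08)&(abs(L[...,0])<.017)&(L[...,1]>-.03)&(L[...,1]<.09);print("bodytop",rect(W,b))
for y0 in (-.02,0,.02,.05): 
    t=b&(abs(L[...,1]-y0)<.004)&(abs(L[...,0])<.004); print(y0,np.median(h[t]) if t.sum() else None)
kn=(abs(L[...,0])<.03)&(L[...,1]>.12)&(L[...,1]<.2)&(h>.11)&(h<.125); print("knob",rect(W,kn),np.percentile(L[kn],[2,98],axis=0).round(4).tolist(),np.nanmax(h[kn]))
E
```

```text
[0.52943163 0.17278625 0.22536029] [-1.79996384e+02 -2.13749947e-02  9.53207757e+01]
sock (array([523.9, 237.8]), array([15.1, 17.5]), 5.39) [[-0.0075, 0.0645], [-0.0, 0.073], [0.0074, 0.0819]] 0.08665549843098115
bodytop (array([527.9, 193.4]), array([ 29.9, 117.2]), 5.26)
-0.02 0.07181486056763664
0 0.07179228258343281
0.02 0.07175207813515
0.05 0.07184080811948715
knob (array([515.4, 326.5]), array([25., 25.]), 43.34) [[-0.0116, 0.1505], [0.0111, 0.1734]] 0.11825952794758386
```

View pics/w5.png

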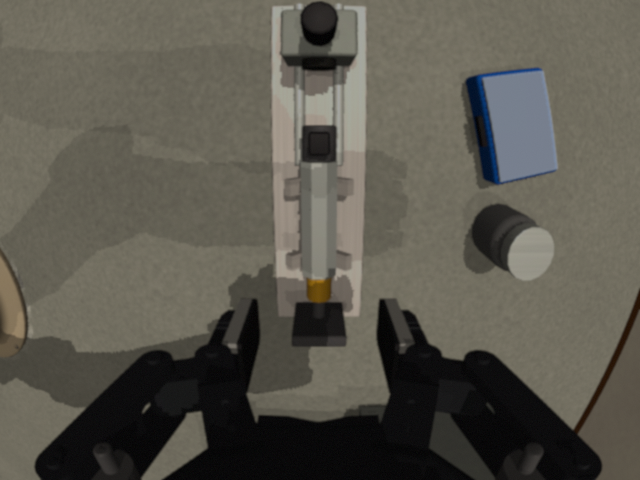

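{"method": "play_rows", "body": {
  "deltas": [0, 0, 0, 0.5, 0, 0, -0.2, 0, 0, 0, 0.5, 0, 0, -0.2, 0, 0, 0, 0.54, 0, 0, -0.2, 0, 0, 0, 0, 0, 0, -0.2, 0, 0, 0, 0, 0, 0.4, -0.2, 0, 0, 0, 0, 0, 0.3, -0.2, 0, 0, 0, 0, 0, 0.3, -0.2, 0, 0, 0, 0, 0, 0, -0.2, 0, 0, 0, 0, 0, 0, -0.2]
}}

```text
time_s: 18.7
ee_pos: [0.5162, 0.3253, 0.1257]
orientation: [180.0, 0.0, 95.2]
force: [-0.3, -0.5, 0.7]
gripper_width: 0.601
grip_force: 0.0
```

Down to the knob and grip lightly.

{"method": "play_rows", "body": {
  "deltas": [0, 0, 0, 0.01, 0, 0.2, -0.2, 0, 0, 0, 0, 0, 0.15, -0.2, 0, 0, 0, 0, 0, 0.08, -0.2, 0, 0, 0, 0, 0, 0, -0.2, 0, 0, 0, 0, 0, 0, 0.1, 0, 0, 0, 0, 0, 0, 1, 0, 0, 0, 0, 0, 0, 1, 0, 0, 0, 0, 0, 0, 1],
  "force": 25
}}

```text
time_s: 19.7
ee_pos: [0.5158, 0.3271, 0.0828]
orientation: [180.0, -0.0, 95.3]
force: [-1.2, -0.4, 6.5]
gripper_width: 0.297
grip_force: 24.5
```

{"method": "play_rows", "body": {
  "deltas": [0, 0, 0, -0.08, 0, 0, 1, 0, 0, 0, -0.1, 0, 0, 1, 0, 0, 0, -0.1, 0, 0, 1, 0, 0, 0, -0.08, 0, 0, 1, 0, 0, 0, -0.04, 0, 0, 1, 0, 0, 0, -0.02, 0, 0, 1, 0, 0, 0, -0.02, 0, 0, 1, 0, 0, 0, -0.02, 0, 0, 1, 0, 0, 0, -0.02, 0, 0, 1, 0, 0, 0, 0, 0, 0, 1]
}}

```text
time_s: 20.95
ee_pos: [0.5202, 0.2798, 0.0829]
orientation: [180.0, -0.1, 95.3]
force: [-0.4, 1.0, 5.6]
gripper_width: 0.293
grip_force: 24.7
```

{"method": "play_rows", "body": {
  "deltas": [0, 0, 0, -0.02, 0, 0, 1, 0, 0, 0, -0.02, 0, 0, 1, 0, 0, 0, -0.02, 0, 0, 1, 0, 0, 0, 0, 0, 0, 1]
}}

```text
time_s: 21.45
ee_pos: [0.5207, 0.2746, 0.0829]
orientation: [180.0, -0.1, 95.3]
force: [-1.3, 2.9, 5.8]
gripper_width: 0.295
grip_force: 24.6
```

{"method": "play_rows", "body": {
  "deltas": [0, 0, 0, -0.02, 0, 0, 1, 0, 0, 0, -0.02, 0, 0, 1, 0, 0, 0, -0.01, 0, 0, 1, 0, 0, 0, 0, 0, 0, 1]
}}

```text
time_s: 21.95
ee_pos: [0.5208, 0.2734, 0.0829]
orientation: [179.9, -0.3, 95.5]
force: [-2.1, 14.4, 3.2]
gripper_width: 0.295
grip_force: 24.4
```

{"method": "play_rows", "body": {
  "deltas": [0, 0, 0, 0.03, 0, 0, 1, 0, 0, 0, 0, 0, 0, 1, 0, 0, 0, 0, 0, 0, 0.1, 0, 0, 0, 0, 0, 0, -0.2, 0, 0, 0, 0, 0, 0, -0.2, 0, 0, 0, 0, 0, -0.2, -0.2, 0, 0, 0, 0, 0, -0.4, -0.2, 0, 0, 0, 0, 0, -0.5, -0.2, 0, 0, 0, 0, 0, -0.4, -0.2, 0, 0, 0, 0, 0, 0, -0.2, 0, 0, 0, 0, 0, 0, -0.2]
}}

```text
time_s: 23.32
ee_pos: [0.5203, 0.2712, 0.2318]
orientation: [-180.0, 0.0, 95.3]
force: [0.2, 0.2, -0.4]
gripper_width: 0.599
grip_force: 0.0
```

```bash
python3 - <<'E'
from rig import robot
from h import *
s,im,W=wrist(robot,"w6"); h=W[...,2]
print(s["ee_pos"],s["orientation"])
a=np.radians(5.3);M=np.array([[np.cos(a),-np.sin(a)],[np.sin(a),np.cos(a)]]);L=(W[...,:2]-[.5307,.1649])@M
n=(abs(L[...,0])<.04)&(L[...,1]>-.1)&(L[...,1]<.1)
k=n&(h>.082)&(h<.095)&(L[...,1]>.04); print("sock",rect(W,k),np.percentile(L[k],[2,50,98],axis=0).round(4).tolist(),np.median(h[k]))
kn=(abs(L[...,0])<.03)&(L[...,1]>.07)&(L[...,1]<.2)&(h>.11)&(h<.125); print("knob",rect(W,kn),np.percentile(L[kn],[2,98],axis=0).round(4).tolist())
b=n&(h>.06)&(h<.08)&(abs(L[...,0])<.017)&(L[...,1]>-.04)&(L[...,1]<.09);print("bodytop",rect(W,b),np.median(h[b]))
plan(s["ee_pos"],s["orientation"],[.413,-.223,.24],[180,0,92.8],11)
E
```

```text
[0.5202772  0.2711666  0.23183365] [-1.79968014e+02  3.73989994e-03  9.53123703e+01]
sock (array([524. , 232.2]), array([14.4, 17.1]), 5.69) [[-0.0075, 0.0596], [-0.0, 0.0684], [0.0067, 0.0757]] 0.08662932423514
knob (array([520.3, 273.7]), array([25.4, 24.4]), 10.16) [[-0.0117, 0.0982], [0.0108, 0.1209]]
bodytop (array([528.8, 189.8]), array([ 33.1, 129.9]), 5.32) 0.06954213863644612
turn deg 2.5 dist 0.506
-0.0, 0.0, 0.008, -0.44, -0.14, -0.01
-0.0, 0.0, 0.008, -0.44, -0.14, -0.0
-0.0, 0.0, 0.008, -0.44, -0.13, -0.01
-0.0, 0.0, 0.008, -0.44, -0.13, -0.01
-0.001, 0.0, 0.008, -0.44, -0.14, -0.01
0.0, 0.0, 0.008, -0.44, -0.13, -0.0
0.0, 0.0, 0.008, -0.44, -0.12, -0.01
0.0, 0.0, 0.008, -0.44, -0.13, -0.01
0.0, 0.0, 0.008, -0.44, -0.13, -0.01
-0.0, 0.0, 0.008, -0.45, -0.12, -0.0
-0.0, 0.0, 0.008, -0.44, -0.12, -0.01
```

View pics/w6.png

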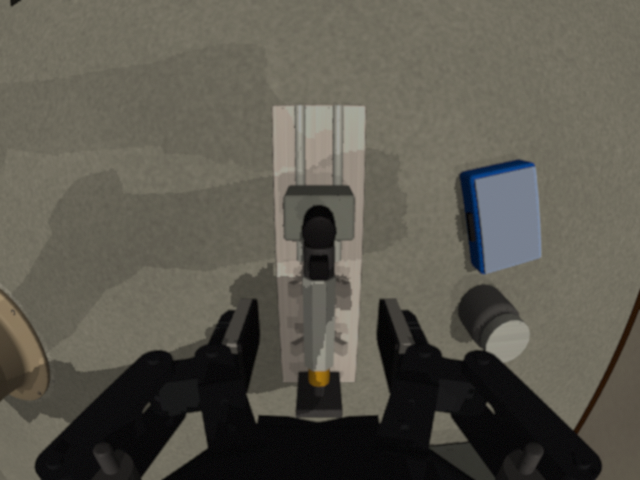

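{"method": "play_rows", "body": {
  "deltas": [0, 0, 0.008, -0.44, -0.14, -0.01, 0.4, 0, 0, 0.008, -0.44, -0.14, 0, 0.4, 0, 0, 0.008, -0.44, -0.13, -0.01, 0.4, 0, 0, 0.008, -0.44, -0.13, -0.01, 0.4, 0, 0, 0.008, -0.44, -0.14, -0.01, 0.4, 0, 0, 0.008, -0.44, -0.13, 0, 0.4, 0, 0, 0.008, -0.44, -0.12, -0.01, 0.4, 0, 0, 0.008, -0.44, -0.13, -0.01, 0.4, 0, 0, 0.008, -0.44, -0.13, -0.01, 0.4, 0, 0, 0.008, -0.45, -0.12, 0, 0.4, 0, 0, 0.008, -0.44, -0.12, -0.01, 0.4, 0, 0, 0, 0, 0, 0, 0.4]
}}

```text
time_s: 24.88
ee_pos: [0.4117, -0.226, 0.2396]
orientation: [-179.9, 0.1, 92.4]
force: [0.0, -0.2, 0.4]
gripper_width: 0.3
grip_force: 0.0
```

```bash
python3 - <<'E'
from rig import robot
from h import *
s,im,W=wrist(robot,"w7"); h=W[...,2]
print(s["ee_pos"],s["orientation"],s["gripper_width"])
q=W[(abs(h-.135)<.008)&(W[...,0]<.43)&(W[...,0]>.39)&(abs(W[...,1]+.22)<.06)]
print(len(q),np.polyfit(q[:,1],q[:,0],1),np.median(q,0),np.percentile(q[:,0],[5,95]))
E
```

```text
[ 0.41169003 -0.22597436  0.2395825 ] [-1.79906877e+02  5.57813585e-02  9.24316619e+01] 0.2998831869398496
2913 [-0.03143008  0.40963827] [ 0.41597632 -0.21289231  0.13518807] [0.40990474 0.42561367]
```

{"method": "play_rows", "body": {
  "deltas": [0, 0, 0, 0, 0.02, 0.4, 0.4, 0, 0, 0, 0, 0, 0.4, 0.4, 0, 0, 0, 0, 0, 0.3, 0.4, 0, 0, 0, 0, 0, 0.16, 0.4, 0, 0, 0, 0, 0, 0, 0.4, 0, 0, 0, 0, 0, 0, 1, 0, 0, 0, 0, 0, 0, 1, 0, 0, 0, 0, 0, 0, 1],
  "force": 50
}}

```text
time_s: 25.92
ee_pos: [0.4151, -0.2213, 0.114]
orientation: [-179.9, -0.1, 92.9]
force: [0.5, 5.8, 2.4]
gripper_width: 0.112
grip_force: 48.7
```

{"method": "play_rows", "body": {
  "deltas": [0, 0, 0, 0, 0.05, 0, 1, 0, 0, 0, 0, 0.1, 0, 1, 0, 0, 0, 0, 0.15, 0, 1, 0, 0, 0, 0, 0.15, 0, 1, 0, 0, 0, 0, 0.15, 0, 1, 0, 0, 0, 0, 0.15, 0, 1, 0, 0, 0, 0, 0.15, 0, 1, 0, 0, 0, 0, 0.15, 0, 1, 0, 0, 0, 0, 0.15, 0, 1, 0, 0, 0, 0, 0.1, 0, 1, 0, 0, 0, 0, 0.05, 0, 1, 0, 0, 0, 0, 0, 0, 1]
}}

```text
time_s: 27.42
ee_pos: [0.5506, -0.2149, 0.114]
orientation: [-180.0, -0.1, 92.9]
force: [0.9, 5.1, 3.6]
gripper_width: 0.106
grip_force: 48.9
```

{"method": "play_rows", "body": {
  "deltas": [0, 0, 0, 0, 0.04, 0, 1, 0, 0, 0, 0, 0.04, 0, 1, 0, 0, 0, 0, 0.03, 0, 1, 0, 0, 0, 0, 0.02, 0, 1, 0, 0, 0, 0, 0.02, 0, 1, 0, 0, 0, 0, 0, 0, 1]
}}

```text
time_s: 28.18
ee_pos: [0.5644, -0.2143, 0.114]
orientation: [-179.9, -0.1, 92.8]
force: [-1.4, 5.2, 4.8]
gripper_width: 0.104
grip_force: 49.2
```

{"method": "play_rows", "body": {
  "deltas": [0, 0, 0, 0, 0.03, 0, 1, 0, 0, 0, 0, 0.02, 0, 1, 0, 0, 0, 0, 0, 0, 1]
}}

```text
time_s: 28.55
ee_pos: [0.5644, -0.2142, 0.1139]
orientation: [-179.5, -0.3, 92.7]
force: [-17.5, 5.6, 17.6]
gripper_width: 0.112
grip_force: 50.6
```

{"method": "play_rows", "body": {
  "deltas": [0, 0, 0, 0, -0.04, 0, 1, 0, 0, 0, 0, 0, 0, 1, 0, 0, 0, 0, 0, 0, 0.4, 0, 0, 0, 0, 0, 0, 0.4, 0, 0, 0, 0, 0, 0, 0.4, 0, 0, 0, 0, 0, -0.2, 0.4, 0, 0, 0, 0, 0, -0.4, 0.4, 0, 0, 0, 0, 0, -0.5, 0.4, 0, 0, 0, 0, 0, -0.5, 0.4, 0, 0, 0, 0, -0.5, 0, 0.4, 0, 0, 0, 0, -0.5, 0, 0.4, 0, 0, 0, 0, 0, 0, 0.4]
}}

```text
time_s: 30.05
ee_pos: [0.4627, -0.2212, 0.2746]
orientation: [-180.0, -0.0, 92.6]
force: [1.2, 0.2, -0.1]
gripper_width: 0.303
grip_force: 0.0
```

```bash
python3 - <<'E'
from rig import robot
from h import *
s,im,W=wrist(robot,"w8"); h=W[...,2]
print(s["ee_pos"],s["orientation"],s["force"])
for y in (-.23,-.2,-.17,-.14,-.11):
    b=(abs(h-.17)<.004)&(W[...,0]>.57)&(abs(W[...,1]-y)<.004); f=(abs(h-.157)<.006)&(abs(W[...,1]-y)<.004)&(W[...,0]>.57)&(W[...,0]<.63)
    print(y,W[b][:,0].min().round(4) if b.sum() else 0,(W[f][:,0].min().round(4),W[f][:,0].max().round(4)) if f.sum() else 0)
q=W[(abs(h-.135)<.008)&(W[...,0]<.585)&(W[...,0]>.54)&(abs(W[...,1]+.215)<.06)]; print(len(q),np.median(q,0))
im,d=robot.grab_frame("top");cv2.imwrite("pics/top1.png",im);Wt=cloud(robot.camera_params("top"),d);h=Wt[...,2]
c=np.hstack([cv2.resize(im[250:330,150:350],(400,160)),cv2.resize(im[130:300,350:520],(400,400))[:160]]) if 0 else cv2.resize(im[140:330,150:520],None,fx=2,fy=2)
cv2.imwrite("pics/top1c.png",c)
a=np.radians(5.3);M=np.array([[np.cos(a),-np.sin(a)],[np.sin(a),np.cos(a)]]);L=(Wt[...,:2]-[.5307,.1649])@M
k=(abs(L[...,0])<.03)&(L[...,1]>.05)&(L[...,1]<.085)&(h>.08)&(h<.1);kn=(abs(L[...,0])<.03)&(L[...,1]>.07)&(h>.11)&(h<.125)&(L[...,1]<.2)
print("sock",np.median(L[k],0),"knob",rect(Wt,kn),np.percentile(L[kn],[2,98],axis=0).round(4).tolist())
E
```

```text
[ 0.46274687 -0.22124557  0.27457464] [-1.79984193e+02 -3.12149676e-02  9.25673059e+01] [ 1.24803917  0.24092246 -0.12268216]
-0.23 0.614 (np.float64(0.5991), np.float64(0.6155))
-0.2 0.6125 (np.float64(0.5976), np.float64(0.6143))
-0.17 0.6111 (np.float64(0.5961), np.float64(0.6132))
-0.14 0.6098 (np.float64(0.5945), np.float64(0.6112))
-0.11 0.6076 (np.float64(0.5935), np.float64(0.6104))
2165 [ 0.56306375 -0.20841104  0.1350959 ]
sock [0.00046259 0.06548042] knob (array([521.1, 272.2]), array([24.6, 24. ]), 61.45) [[-0.0115, 0.0961], [0.0123, 0.1197]]
```

View pics/top1c.png

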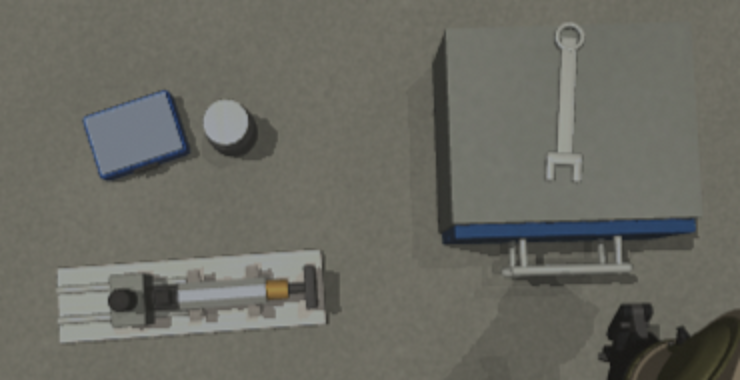

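{"method": "play_rows", "body": {
  "deltas": [0, 0, 0, 0, 0.3, 0.3, 1, 0, 0, 0, 0, 0.2, 0.4, 1, 0, 0, 0, 0, 0, 0.4, 1, 0, 0, 0, 0, 0, 0.3, 1, 0, 0, 0, 0, 0, 0.2, 1, 0, 0, 0, 0, 0, 0, 1, 0, 0, 0, 0, 0.1, 0, 1, 0, 0, 0, 0, 0.08, 0, 1, 0, 0, 0, 0, 0.04, 0, 1, 0, 0, 0, 0, 0.03, 0, 1, 0, 0, 0, 0, 0, 0, 1]
}}

```text
time_s: 31.52
ee_pos: [0.5413, -0.2166, 0.1145]
orientation: [180.0, 0.0, 92.8]
force: [-0.0, 0.6, 0.0]
gripper_width: -0.004
grip_force: 0.0
```

{"method": "play_rows", "body": {
  "deltas": [0, 0, 0, 0, 0.03, 0, 1, 0, 0, 0, 0, 0.03, 0, 1, 0, 0, 0, 0, 0.02, 0, 1, 0, 0, 0, 0, 0, 0, 1]
}}

```text
time_s: 32.02
ee_pos: [0.5456, -0.2164, 0.1141]
orientation: [-179.7, -0.1, 92.7]
force: [-11.1, -0.3, 6.7]
gripper_width: 0.001
grip_force: 5.6
```

{"method": "play_rows", "body": {
  "deltas": [0, 0, 0, 0, 0.03, 0, 1, 0, 0, 0, 0, 0, 0, 1]
}}

```text
time_s: 32.28
ee_pos: [0.5458, -0.2164, 0.114]
orientation: [-179.5, -0.2, 92.6]
force: [-20.2, 0.1, 15.8]
gripper_width: 0.001
grip_force: 10.1
```

Firmly shut. Retreating and handing in.

{"method": "play_rows", "body": {
  "deltas": [0, 0, 0, 0, -0.1, 0, 1, 0, 0, 0, 0, -0.2, 0, 1, 0, 0, 0, 0, -0.2, -0.2, 1, 0, 0, 0, 0, 0, -0.5, 1, 0, 0, 0, 0, 0, -0.5, 1, 0, 0, 0, 0, 0, -0.3, 1, 0, 0, 0, 0, 0, 0, 1, 0, 0, 0, 0, 0, 0, 1]
}}

```text
time_s: 33.28
ee_pos: [0.5021, -0.2181, 0.2638]
orientation: [-180.0, -0.0, 92.8]
force: [-0.1, -0.5, -0.6]
gripper_width: -0.003
grip_force: 0.0
```

```bash
python3 - <<'E'
from rig import robot
s=robot.read_state();print(s["time_s"],s["ee_pos"],s["force"])
print(robot.hand_in())
E
```

```text
33.275 [ 0.50206557 -0.2181386   0.26376959] [-0.10611678 -0.50468345 -0.56049502]
the job is handed in; nothing more can be done
None
```

I handed the job in at 33.3 s, with no verdict reported: the injector lies in both saddles socket up and nozzle to the end plate, the carriage was pushed up by its knob to a firm stop, and the top drawer was pulled to its stop, then pushed fully shut.

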